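# Tip out the orange tube caps at the science-fair stand

### The arm

A 6-joint arm with a two-finger parallel gripper is mounted at the origin on the work surface. World frame = base frame: x ahead of the robot, y to its left, z up, the work surface at z = 0. Lengths are in m, angles in degrees, forces in N, time in s.
With the tool pointing down it reaches from about 0.425 to 0.95 m from the base axis. Payload 3.5 kg.
Tool frame: the origin (TCP) lies on the centre line of the jaws, within the pads' length; the fingertips stand 17 mm ahead of it and the grasp point (between the pads) lies 2 mm behind it; z points along the fingers, x is the direction in which the jaws open and shut, and the axes are right-handed (so a half turn about z gives the same grasp; the last joint's range is limited). The gripper opens to 85 mm and grips with 20 to 120 N. Pads are 22 mm wide; open, the fingers measure 114 mm over their backs; the gripper's body (76 mm by 85 mm) begins 54 mm behind the grasp point. The pads swing forward as they close: fully open they stand 13 mm farther back than shut.
Start: joints at [63.14, 16.404, 90.338, -0, 73.258, -8.594], TCP at [0.212, 0.641, 0.218] pointing down, gripper open.
Joint ranges: [-158.93, 158.93], [-51.34, 127.21], [12.03, 142.37], [-87.48, 267.48], [13.55, 161.25], [-162.69, 162.69]. Speed limits (degrees/s): [159.86, 159.86, 180, 180, 180, 180].

### API

Orientations are given as [roll, pitch, yaw] about the fixed x, y, z axes, in that order (R = Rz(yaw) Ry(pitch) Rx(roll)).
In Python, from bench import arm, cams gives the robot as it stands.
- The arm moves only by the tool carry_out, never from a script. Its argument "steps" is a list that holds one entry, the list of rows, each a list of 5 numbers: the shift along the world's x, y, z in m, then the turn about the world's z in degrees, then the gripper command: -1 is shut, 1 is fully open, values between are in proportion. A call has 1 to 5 rows; each row is the pose to reach, as a shift and turn from the pose commanded when the call began; what a row does not reach only later rows make up. A row lasts 1/8 s, in which the tool goes at most 62.5 mm and 10.7 degrees, less where a joint would pass 70% of its speed; a pose out of reach is approached as far as the arm can. A call with a gripper value outside its range is refused whole. The fingers move at their own pace and stop on an object; "newtons" is the grip in N (left out, the last holds). Time passes only in rows, so rows that repeat a pose let the fingers close. It gives the time, the measured TCP pose, the force and the opening at its end, in the units of the state.
- arm.get_obs(): the state, without advancing time (a new reading comes with each control period).
- cams.get_image(name): name is "scene" or "side" or "wrist"; returns the picture (400x640x3 uint8, blue, green, red); there is no depth.
- cams.camera_info(name): a dict with "fx", "fy", "cx", "cy" (pixels), "R" (3x3) and "t" (3): a world point X has camera coordinates R X + t. Camera axes: x right, y down, z forward; pixel columns grow to the right and rows downward; lengths in m; the calibration is good to about 2 mm. A picture is of the moment at which its call begins: read the wrist's pose just before it. camera_info takes no time and is no camera call; for the wrist camera it gives the pose at the moment of the call.
- arm.sign_off(): hands the job in, once; it reports no verdict.
The state is a dict: "time": time; "joint_positions": joint angles; "dq": joint speeds; "joint_efforts": joint torques, N m; "eef_pos": TCP position; "ee_rot": TCP orientation; "force": force on the tool from outside, world axes, zero at the start; "moment": the same for the moment, N m; "width": finger opening in m.
Only numpy, scipy, OpenCV 4.12 (cv2) and the standard library are available. Lean on these libraries where they do the work, as an engineer would, in place of code of your own. Each camera call takes 0.05 s, during which the arm holds its last target. There are 200 camera calls.

### The job

Stand the small green tray on the table under the mouth of the hopper that holds the orange tube caps, then pull that hopper forward by its bar right to its stop, so that all the orange caps tip out into the tray. Ease the empty hopper back until it is fully shut, without letting it slam, and leave the tray with the caps standing there; leave the blue caps' hopper shut and everything else where it is.

Things in the scene. Friction and masses are not known exactly. Their poses are not given: they have to be found in the camera images.
- stand_a: The stand of the ORANGE caps' hopper: grey steel stand, 155 mm deep, 140 wide, cheeks 115 high, carrying a clear tilt-out hopper. Origin on the table, straight below the pivot axle; it reaches from x -15 mm (front) to +140 mm. z up, x backwards, away from the mouth. Fixed; place and yaw (within 0.2 rad of facing the robot) vary. 
- hopper_a (a joint): Tilt of the orange caps' hopper, rad: 0 fully shut (upright), grows as its top is pulled forward, 0.9 at its stop. Clear, 134 mm deep, 118 wide, 150 high, open top, 0.4 kg, slight hinge friction; the bar needs under 3 N. Past about 0.75 it is over centre and rests at the stop by itself; below about 0.6 it falls shut by itself and slams unless guided.
- hopper_a_axle (a point): Middle of the orange hopper's pivot axle, which lies along the stand's y, 95 mm above the table. The hopper's mouth is a slot 50 mm high at the bottom of its front, just above the axle, with a short chute ahead of it. From about 0.55 rad on the caps slide out; at the stop all are out within about a second, landing up to 100 mm ahead of the lip.
- hopper_a_bar (a point): Middle of the orange hopper's level steel grip bar: 10 mm thick, 100 long, along the stand's y, 190 mm straight above the axle when shut (285 mm above the table). On two posts with 82 mm clear between them; 36 mm from bar centre down to the hopper's top edge; free in front, behind and above. At the stop it is 148 mm farther forward and 73 mm lower.
- hopper_a_lip (a point): Middle of the tip of the orange hopper's chute, 110 mm wide; when shut 59 mm in front of the axle and 117 mm above the table, at the stop 54 mm in front of it and 62 mm above the table. Moves with the hopper.
- tray: Loose mint-green tray, 142 mm (x) by 202 mm (y), 38 high, 0.25 kg; rolled rim 10 mm wide and high (its middle 66 mm from the centre in x, 96 in y, 33 above the table); inside 122 by 182, floor 4 mm thick. Origin under its centre. It slides by its rim. With its long side along the stand's front and its centre 92 mm ahead of the axle it catches every cap.
- cap0: An orange screw cap, loose, 28 mm diameter, 14 mm high, 10 g, in the orange hopper; origin at its centre, z along its axis.
- cap1: An orange screw cap, loose, 28 mm diameter, 14 mm high, 10 g, in the orange hopper; origin at its centre, z along its axis.
- cap2: An orange screw cap, loose, 28 mm diameter, 14 mm high, 10 g, in the orange hopper; origin at its centre, z along its axis.
- cap3: An orange screw cap, loose, 28 mm diameter, 14 mm high, 10 g, in the orange hopper; origin at its centre, z along its axis.
- cap4: An orange screw cap, loose, 28 mm diameter, 14 mm high, 10 g, in the orange hopper; origin at its centre, z along its axis.
- stand_b: The stand of the BLUE caps' hopper, the same model: grey steel stand, 155 mm deep, 140 wide, cheeks 115 high, carrying a clear tilt-out hopper. Origin on the table, straight below the pivot axle; it reaches from x -15 mm (front) to +140 mm. z up, x backwards, away from the mouth. Fixed; place and yaw (within 0.2 rad of facing the robot) vary. 
- hopper_b (a joint): Tilt of the blue caps' hopper in rad, 0 shut. To stay shut.
- dishes: Bystander: stack of four agar dishes, 88 mm diameter, 64 mm high, loose; origin under its centre.
- beaker: Bystander: clear beaker with three marker pens, 78 mm diameter, 125 mm high, loose; origin under its centre.
- tumbler: Bystander: black travel tumbler, 82 mm diameter, 158 mm high, loose; origin under its centre.
- tape: Bystander: white roll of tape lying flat, 68 mm diameter, 25 mm high, loose; origin under its centre.

How it is judged:
By the outcome, as a careful person would: the job done as asked, in the order asked, and still so for the second after the job is handed in, with the robot touching nothing.
It also fails if it takes over 67 s, if anything falls off the work surface, if the arm or the gripper's body presses on something with over 40 N, if the wrist force passes 120 N, or if a joint passes its speed limit or range.

## Working session

There is one attempt and no reset: what is moved stays moved. The work goes in short steps, Python scripts to look and compute and a tool call to move; the robot and the scene stay as the last step left them, time stands still between calls to the robot, and variables do not carry over. Pictures are saved under pics/ and viewed, about 8 in all and at most 12, crops included, and the job is handed in when it is done.

Besides the shell and the picture viewer there is one more tool, called after "Call:" as name(argument=value, ...), one argument or row to a line, values as JSON. carry_out: Moves the arm, as the interface text tells. Its arguments: {"type":"object","properties":{"steps":{"type":"array"},"newtons":{"type":"number"}},"required":["steps"]}

```bash
mkdir -p pics; cat > h.py <<'E'
import numpy as np, cv2
from bench import arm, cams
def snap(n,f):
    i=cams.camera_info(n); im=cams.get_image(n); cv2.imwrite('pics/'+f,im); return im,i
def ray(i,u,v):
    R=np.array(i['R']);t=np.array(i['t'])
    return -R.T@t, R.T@np.array([(u-i['cx'])/i['fx'],(v-i['cy'])/i['fy'],1])
def onz(i,u,v,z):
    o,d=ray(i,u,v); return o+d*(z-o[2])/d[2]
def proj(i,X):
    c=np.array(i['R'])@np.array(X)+np.array(i['t']); return c[:2]/c[2]*[i['fx'],i['fy']]+[i['cx'],i['cy']]
E
python3 - <<'E'
from h import *
for n in ['scene','side']:
    im,i=snap(n,n+'0.png'); np.savez(n+'.npz',**{k:np.array(v) for k,v in i.items()}); print(n,i)
print(arm.get_obs())
E
```

```text
scene {'fx': 502.3665601000595, 'fy': 502.3665601000595, 'cx': 308.5094577234414, 'cy': 192.74560413788487, 'R': array([[-0.2890369 ,  0.95729204, -0.00704483],
       [ 0.77146788,  0.22856084, -0.593799  ],
       [-0.56682888, -0.17706468, -0.80458258]]), 't': array([ 0.23145783, -0.3507248 ,  2.03843342])}
side {'fx': 377.2827843961309, 'fy': 377.2827843961309, 'cx': 318.61027940702377, 'cy': 192.770742996495, 'R': array([[ 0.69924752, -0.71482487,  0.00884871],
       [-0.40573621, -0.4070248 , -0.81835747],
       [ 0.58858392,  0.56864419, -0.57464142]]), 't': array([-0.45363173,  0.38267874,  1.04303429])}
{'time': 0.1, 'joint_positions': array([ 6.31434728e+01,  1.64513159e+01,  9.04138910e+01,  1.31443706e-03,
        7.32595868e+01, -8.59314737e+00]), 'dq': array([ 0.05381924, -0.05473752, -0.36056732,  0.02079367,  0.14850005,
        0.02775228]), 'joint_efforts': array([ 6.94798655e-04, -4.07297623e+01, -2.93698364e+01, -1.63105110e-04,
        3.42771164e-03,  6.59439820e-06]), 'eef_pos': array([0.21120329, 0.64045096, 0.21625619]), 'ee_rot': array([-1.79980110e+02,  1.23204838e-01,  7.17362616e+01]), 'force': array([ 0.14507344, -0.16471437,  0.27897264]), 'moment': array([-6.39830380e-02, -1.77285982e-05,  4.02802468e-02]), 'width': 0.08523349188243158}
```

View pics/scene0.png

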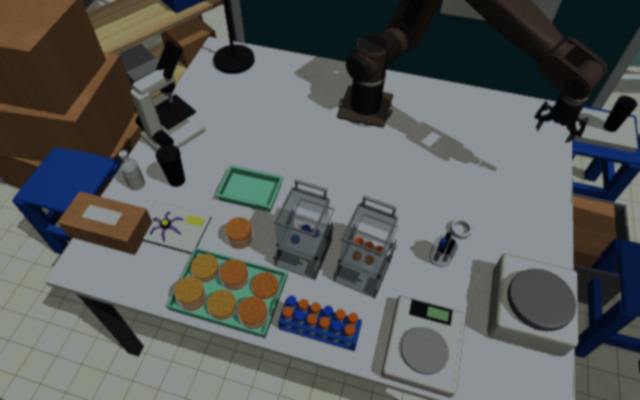

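View pics/side0.png

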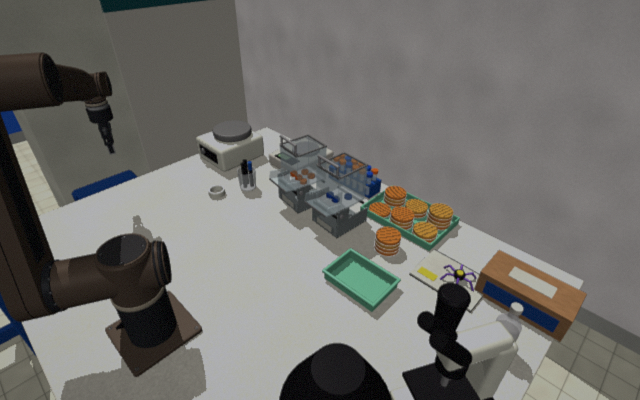

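The orange hopper is the right-hand one in scene (~(368,245)), and the blue one is beside it at (303,230). The tray is at (249,188), left of both. In side view the tray is at (361,277) and the orange hopper at (298,180). I'll zoom in for the hopper geometry.

```bash
python3 - <<'E'
from h import *
s=cv2.imread('pics/scene0.png'); d=cv2.imread('pics/side0.png')
a=cv2.resize(s[170:300,260:480],None,fx=3.6,fy=3.6,interpolation=cv2.INTER_CUBIC)[:, :800]
b=cv2.resize(d[120:250,250:400],None,fx=4.5,fy=4.5,interpolation=cv2.INTER_CUBIC)
cv2.imwrite('pics/a1.png',a); cv2.imwrite('pics/b1.png',b)
for n,im in (('scene',s),('side',d)):
    i=dict(np.load(n+'.npz')); hsv=cv2.cvtColor(im,cv2.COLOR_BGR2HSV)
    m=cv2.inRange(hsv,(65,70,60),(95,255,255))
    for c in cv2.findContours(m,cv2.RETR_EXTERNAL,cv2.CHAIN_APPROX_NONE)[0]:
        if cv2.contourArea(c)<300: continue
        # rim top outline cast on z=.035
        P=np.array([onz(i,u,v,.033)[:2] for u,v in c[:,0]],np.float32)
        print(n,cv2.boundingRect(c),cv2.minAreaRect(P), cv2.contourArea(c))
E
```

```text
scene (167, 261, 120, 76) ((0.9261084794998169, -0.21799242496490479), (0.2149149775505066, 0.3128609359264374), 0.05196684971451759) 1231.5
scene (216, 166, 67, 45) ((0.5422953367233276, -0.2952657639980316), (0.15344415605068207, 0.20325519144535065), 0.8455435037612915) 1860.5
side (323, 248, 77, 63) ((0.530795693397522, -0.29242968559265137), (0.15800893306732178, 0.20772218704223633), 1.001010537147522) 2481.5
side (367, 209, 93, 41) ((0.9031267762184143, -0.23878826200962067), (0.23615406453609467, 0.2885259687900543), 0.1295199990272522) 509.5
```

View pics/a1.png

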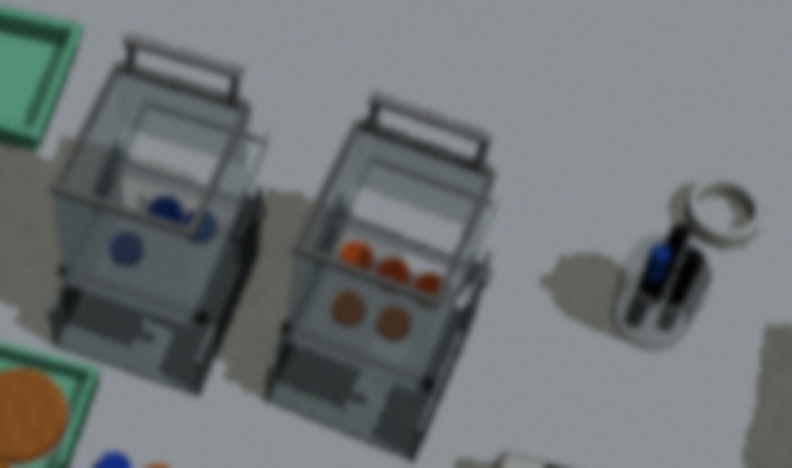

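View pics/b1.png

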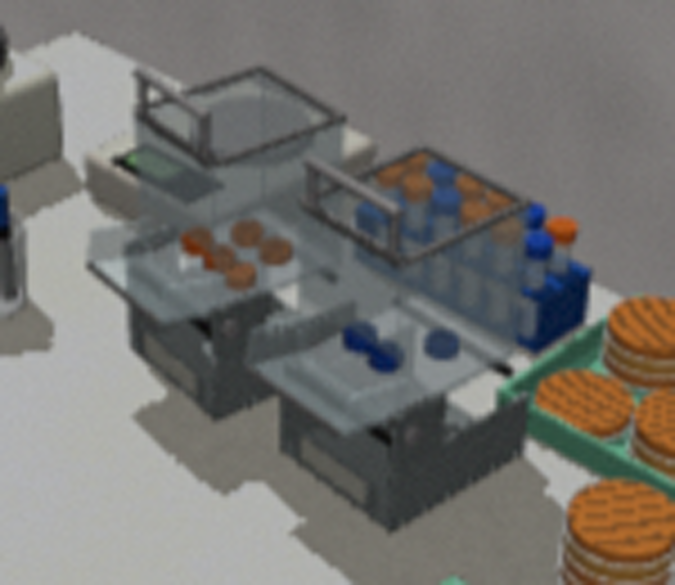

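```bash
python3 - <<'E'
from h import *
S=dict(np.load('scene.npz'));D=dict(np.load('side.npz'))
for i in (S,D): print('cam',-i['R'].T@i['t'])
def tri(a,b):
    o1,d1=ray(S,*a);o2,d2=ray(D,*b)
    A=np.c_[d1,-d2];k=np.linalg.lstsq(A,o2-o1,rcond=None)[0]
    p,q=o1+k[0]*d1,o2+k[1]*d2
    return (p+q)/2,np.linalg.norm(p-q)
sc=lambda x,y:(x/3.6+260-.4,y/3.6+170-.4); si=lambda x,y:(x/4.5+250-.4,y/4.5+120-.4)
for nm,a1,a2,b1,b2 in (('orange',(371,98),(490,137),(209,116),(138,73)),('blue',(127,40),(242,72),(400,212),(308,163))):
    # scene left end = low y
    A=[onz(S,*sc(*p),.285) for p in(a1,a2)]; B=[onz(D,*si(*p),.285) for p in(b1,b2)]
    for P in(A,B):
        v=P[1]-P[0]; print(nm,P[0][:2],P[1][:2],'mid',(P[0]+P[1])[:2]/2,'len',np.linalg.norm(v),'yaw',np.degrees(np.arctan2(-v[0],v[1])))
    print('tri',tri(sc(*a1),si(*b1)),tri(sc(*a2),si(*b2)))
for n,i in (('scene',S),('side',D)):
    im=cv2.imread(f'pics/{n}0.png'); m=cv2.inRange(cv2.cvtColor(im,cv2.COLOR_BGR2HSV),(65,70,60),(95,255,255))
    c=max((c for c in cv2.findContours(m,cv2.RETR_EXTERNAL,cv2.CHAIN_APPROX_NONE)[0]),key=cv2.contourArea)
    for z in (.033,.0):
        P=np.array([onz(i,u,v,z)[:2] for u,v in c[:,0]]); print(n,z,np.percentile(P,[2,98],axis=0).round(4).tolist())
E
```

```text
cam [1.4929157  0.21952378 1.43345856]
cam [-0.14144572 -0.7616229   0.91655276]
orange [0.65410943 0.11741477] [0.66430337 0.21378765] mid [0.6592064  0.16560121] len 0.09691051317964619 yaw -6.038066896489555
orange [0.65770682 0.124166  ] [0.66719794 0.2202287 ] mid [0.66245238 0.17219735] len 0.09653042254304608 yaw -5.642582919294067
tri (array([0.65470924, 0.11874183, 0.28752258]), np.float64(0.003056179030074406)) (array([0.66454788, 0.21488682, 0.28712575]), np.float64(0.0030230218687618883))
blue [ 0.65360313 -0.08354147] [0.65830088 0.01366447] mid [ 0.655952  -0.0349385] len 0.09731938252490975 yaw -2.766824922931761
blue [ 0.65579046 -0.07950547] [0.65965846 0.01688537] mid [ 0.65772446 -0.03131005] len 0.09646841288003513 yaw -2.297948425749052
tri (array([ 0.65407231, -0.08231545,  0.28662047]), np.float64(0.0020862554385489935)) (array([0.65844385, 0.01452261, 0.28611368]), np.float64(0.0017795961866267777))
scene 0.033 [[0.4653, -0.3967], [0.6183, -0.1938]]
scene 0.0 [[0.4411, -0.4112], [0.5977, -0.2035]]
side 0.033 [[0.4517, -0.3973], [0.61, -0.1888]]
side 0.0 [[0.4738, -0.3837], [0.638, -0.1675]]
```

Call:
carry_out(
  steps=[
    [[0.034,-0.05,0,-10,1],[0.068,-0.1,0,-20,1],[0.102,-0.15,0,-30,1],[0.136,-0.2,0,-40,1],[0.17,-0.25,0,-50,1]],
  ],
)

```text
time: 0.72
eef_pos: [0.382, 0.3891, 0.2171]
ee_rot: [180.0, 0.0, 21.4]
force: [0.7, -0.0, 0.5]
width: 0.0851
```

Call:
carry_out(
  steps=[
    [[0.028,-0.053,0,-10,1],[0.055,-0.106,0,-20,1],[0.08,-0.162,0,-21.7,1],[0.085,-0.224,0,-21.7,1],[0.09,-0.286,0,-21.7,1]],
  ],
)

```text
time: 1.35
eef_pos: [0.4713, 0.103, 0.2171]
ee_rot: [180.0, 0.0, 0.0]
force: [1.5, -0.5, 0.1]
width: 0.0853
```

Call:
carry_out(
  steps=[
    [[0,-0.062,0,0,1],[0,-0.124,0,0,1],[0,-0.186,0,0,1],[0,-0.248,0,0,1],[0,-0.31,0,0,1]],
  ],
)

```text
time: 1.98
eef_pos: [0.4709, -0.2069, 0.2172]
ee_rot: [-180.0, 0.0, 0.0]
force: [1.1, -0.0, 0.2]
width: 0.0853
```

Call:
carry_out(
  steps=[
    [[0,-0.05,0,0,1],[0,-0.089,0,0,1],[0,-0.089,0,0,1]],
  ],
)

```text
time: 2.35
eef_pos: [0.4708, -0.2962, 0.2168]
ee_rot: [-180.0, 0.1, -0.2]
force: [0.3, -0.4, -0.1]
width: 0.0855
```

```bash
python3 - <<'E'
from h import *
o=arm.get_obs(); print(o['eef_pos'],o['ee_rot'],o['time'])
im,i=snap('wrist','w1.png')
m=cv2.inRange(cv2.cvtColor(im,cv2.COLOR_BGR2HSV),(65,60,50),(95,255,255))
c=max(cv2.findContours(m,cv2.RETR_EXTERNAL,cv2.CHAIN_APPROX_NONE)[0],key=cv2.contourArea)
P=np.array([onz(i,u,v,.033)[:2] for u,v in c[:,0]],np.float32)
print(cv2.boundingRect(c),cv2.minAreaRect(P),P.min(0),P.max(0))
print('cam',-np.array(i['R']).T@i['t'])
E
```

```text
[ 0.47084258 -0.29622334  0.21677592] [-1.79967137e+02  5.75172715e-02 -1.77572810e-01] 2.35
(313, 65, 148, 194) ((0.5374453663825989, -0.29564398527145386), (0.1427808254957199, 0.2032560259103775), 0.9576545357704163) [ 0.46477506 -0.39733082] [ 0.6104142  -0.19299397]
cam [ 0.47238907 -0.22379046  0.37310488]
```

View pics/w1.png

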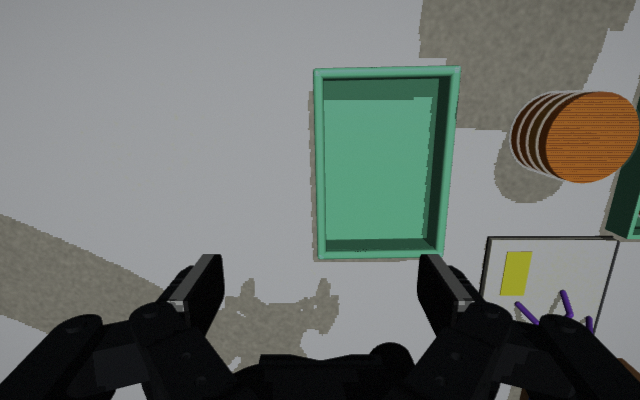

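The wrist view shows the tray at (313..461, 65..259), centre (0.537,-0.296), yaw about 1°. The space around its robot-side rim is clear.

Call:
carry_out(
  steps=[
    [[0,0,-0.06,1,1],[0,0,-0.12,1,1],[0,0,-0.16,1,1],[0,0,-0.186,1,1],[0,0,-0.186,1,1]],
  ],
)

```text
time: 3.02
eef_pos: [0.4699, -0.291, 0.029]
ee_rot: [-179.7, 0.3, 1.1]
force: [0.2, 1.0, 0.1]
width: 0.0854
```

Call:
carry_out(
  steps=[
    [[0,0,0,0,-1],[0,0,0,0,-1],[0,0,0,0,-1],[0,0,0,0,-1],[0,0,0,0,-1]],
  ],
  newtons=50,
)

```text
time: 3.65
eef_pos: [0.4716, -0.2941, 0.0317]
ee_rot: [180.0, -0.0, 1.0]
force: [-1.2, 0.5, -0.0]
width: 0.0004
```

Call:
carry_out(
  steps=[
    [[0,0,0,0,-1],[0,0,0,0,-1],[0,0,0,0,-1]],
  ],
)

```text
time: 4.03
eef_pos: [0.4715, -0.294, 0.0315]
ee_rot: [-180.0, 0.0, 1.0]
force: [-0.3, -0.5, -0.6]
width: -0.0001
```

The gripper closed to 0, so it missed the rim. I'll look.

```bash
python3 - <<'E'
from h import *
im,i=snap('wrist','w2.png')
m=cv2.inRange(cv2.cvtColor(im,cv2.COLOR_BGR2HSV),(65,60,50),(95,255,255))
c=max(cv2.findContours(m,cv2.RETR_EXTERNAL,cv2.CHAIN_APPROX_NONE)[0],key=cv2.contourArea)
P=np.array([onz(i,u,v,.033)[:2] for u,v in c[:,0]],np.float32)
print(cv2.minAreaRect(P)); o=arm.get_obs(); print(o['eef_pos'],o['joint_positions'])
E
```

```text
((0.5381839275360107, -0.2816266119480133), (0.14466550946235657, 0.17560289800167084), 0.9735592007637024)
[ 0.47152448 -0.29401059  0.03149047] [-4.24066179e+01  1.47308887e+01  1.13984984e+02 -1.37579955e-04
  5.12881288e+01 -4.34419509e+01]
```

View pics/w2.png

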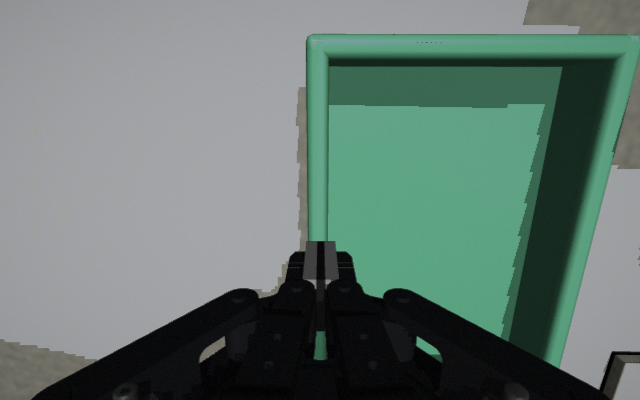

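```bash
python3 - <<'E'
from h import *
i=cams.camera_info('wrist'); e=arm.get_obs()['eef_pos']
print('tip',proj(i,e-[0,0,.017]),'tcp',proj(i,e),'-x',proj(i,e-[.005,0,.017]),'+y',proj(i,e+[0,.011,-.017]),'-y',proj(i,e+[0,-.011,-.017]))
print('rim at y',[ (y,proj(i,[.4715,y,.038]).round(),proj(i,[.4665,y,.038]).round()) for y in (-.25,-.27,-.283,-.305)])
S,j=snap('side','s2.png')
c=S[225:335,300:460]; cv2.imwrite('pics/s2c.png',cv2.resize(c,None,fx=4.5,fy=4.5,interpolation=cv2.INTER_CUBIC))
print(j['R'].shape, arm.get_obs()['width'])
E
```

```text
tip [318.41372563 232.49636742] tcp [318.21785993 245.27590845] -x [309.57543948 232.34566433] +y [318.74074765 214.15228121] -y [318.09757314 250.23073488]
rim at y [(-0.25, array([320., 163.]), array([309., 163.])), (-0.27, array([319., 205.]), array([308., 205.])), (-0.283, array([318., 230.]), array([308., 230.])), (-0.305, array([318., 271.]), array([308., 270.]))]
(3, 3) -0.0001640406247394138
```

View pics/s2c.png

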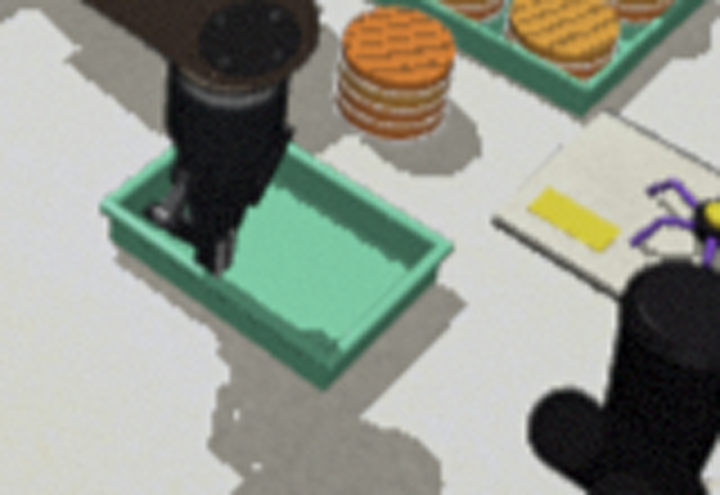

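```bash
python3 - <<'E'
from h import *
D=dict(np.load('side.npz'))
o,d=ray(D,347.4,285.0)
for k in (.4665,.4715,.4765):
    print(o+d*(k-o[0])/d[0])
e=arm.get_obs()['eef_pos']
i=cams.camera_info('wrist')
for z in (.0,.0145,.03,.04,.05): print(z, proj(D,[e[0],e[1],z]), [proj(i,[e[0]+dx,e[1]+dy,z]).round(0).tolist() for dx,dy in((0,.011),(0,-.011))])
w=cv2.imread('pics/w2.png')
print(w[200:300:6,318].tolist())
cv2.imwrite('pics/w2c.png',cv2.resize(w[210:370,240:400],None,fx=3.7,fy=3.7,interpolation=cv2.INTER_CUBIC))
E
```

```text
[ 0.4665     -0.29722982  0.04956929]
[ 0.4715     -0.29341046  0.04243886]
[ 0.4765     -0.2895911   0.03530842]
0.0 [346.80650008 294.51832754] [[319.0, 206.0], [318.0, 240.0]]
0.0145 [347.05395836 291.34887749] [[319.0, 214.0], [318.0, 250.0]]
0.03 [347.32249656 287.90943552] [[318.0, 224.0], [318.0, 263.0]]
0.04 [347.4979929  285.66167531] [[318.0, 232.0], [318.0, 273.0]]
0.05 [347.67528268 283.39094477] [[318.0, 240.0], [317.0, 283.0]]
[[138, 164, 99], [139, 165, 100], [140, 166, 102], [138, 164, 100], [138, 164, 100], [137, 164, 99], [139, 165, 102], [6, 4, 5], [13, 12, 13], [7, 7, 7], [8, 9, 7], [9, 11, 11], [9, 11, 10], [7, 6, 8], [30, 29, 28], [28, 27, 27], [27, 25, 27]]
```

View pics/w2c.png

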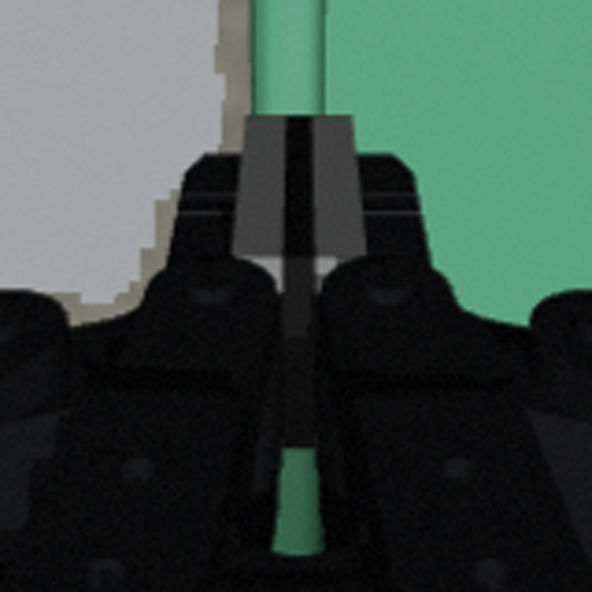

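The closed tips appear to hover above the rim instead of straddling it. I'll probe gently downward to find the real tip height.

Call:
carry_out(
  steps=[
    [[0,0,-0.002,0,-1],[0,0,-0.003,0,-1],[0,0,-0.003,0,-1]],
  ],
)

```text
time: 4.5
eef_pos: [0.4714, -0.2939, 0.0283]
ee_rot: [-180.0, 0.0, 1.0]
force: [0.3, 0.0, -0.1]
width: 0.0001
```

Call:
carry_out(
  steps=[
    [[0,0,-0.002,0,-1],[0,0,-0.003,0,-1],[0,0,-0.003,0,-1]],
  ],
)

```text
time: 4.88
eef_pos: [0.4715, -0.294, 0.0254]
ee_rot: [-180.0, 0.0, 1.0]
force: [-0.2, 0.8, -0.5]
width: 0.0002
```

Call:
carry_out(
  steps=[
    [[0,0,-0.002,0,-1],[0,0,-0.004,0,-1],[0,0,-0.004,0,-1]],
  ],
)

```text
time: 5.25
eef_pos: [0.4718, -0.2942, 0.0242]
ee_rot: [-180.0, 0.1, 1.1]
force: [-4.4, 5.0, 14.8]
width: 0.0003
```

Call:
carry_out(
  steps=[
    [[0,0,-0.002,0,-1],[0,0,-0.003,0,-1],[0,0,-0.003,0,-1]],
  ],
)

```text
time: 5.62
eef_pos: [0.4718, -0.2942, 0.0241]
ee_rot: [-179.9, 0.2, 1.1]
force: [-11.6, 8.5, 30.3]
width: -0.0
```

Call:
carry_out(
  steps=[
    [[0,0,0.02,0,-1],[0,0,0.05,0,1],[0,0,0.05,0,1],[0,0,0.05,0,1],[0,0,0.05,0,1]],
  ],
)

```text
time: 6.25
eef_pos: [0.4707, -0.2933, 0.0669]
ee_rot: [-179.9, 0.1, 1.0]
force: [0.6, 0.2, 0.1]
width: 0.0721
```

```bash
python3 - <<'E'
from h import *
o=arm.get_obs(); e=o['eef_pos']; print(e,o['width'],o['force'])
im,i=snap('wrist','w3.png'); print(i['fx'],np.array(i['R']).round(3),-np.array(i['R']).T@i['t'])
w=cv2.imread('pics/w1.png'); 
# tips in w1: inner pad tips ~ (222,256),(418,256)
print('depth w1 from pad separation',i['fx']*.085/196, )
for z in (.03,.05,.07,.09,.11): print(z,[proj(i,[e[0]+dx,e[1]+dy,z]).round(0).tolist() for dx,dy in((.0425,.011),(.0425,-.011),(-.0425,.011))])
m=cv2.inRange(cv2.cvtColor(im,cv2.COLOR_BGR2HSV),(65,60,50),(95,255,255))
c=max(cv2.findContours(m,cv2.RETR_EXTERNAL,cv2.CHAIN_APPROX_NONE)[0],key=cv2.contourArea)
P=np.array([onz(i,u,v,.033)[:2] for u,v in c[:,0]],np.float32); print(cv2.minAreaRect(P))
E
```

```text
[ 0.47068709 -0.29328434  0.06692914] 0.07211724775778774 [0.58270892 0.18187717 0.12541753]
330.1082198659447 [[ 1.     0.018 -0.003]
 [ 0.018 -0.958  0.285]
 [ 0.003 -0.285 -0.958]] [ 0.47085093 -0.22106862  0.22331716]
depth w1 from pad separation 0.1431591769826801
0.03 [[388.0, 205.0], [385.0, 238.0], [250.0, 202.0]]
0.05 [[395.0, 216.0], [392.0, 252.0], [242.0, 213.0]]
0.07 [[404.0, 229.0], [400.0, 269.0], [233.0, 226.0]]
0.09 [[415.0, 246.0], [410.0, 290.0], [221.0, 243.0]]
0.11 [[429.0, 269.0], [423.0, 318.0], [206.0, 265.0]]
((0.5380698442459106, -0.29626908898353577), (0.14393028616905212, 0.2042386680841446), 0.9304752945899963)
```

View pics/w3.png

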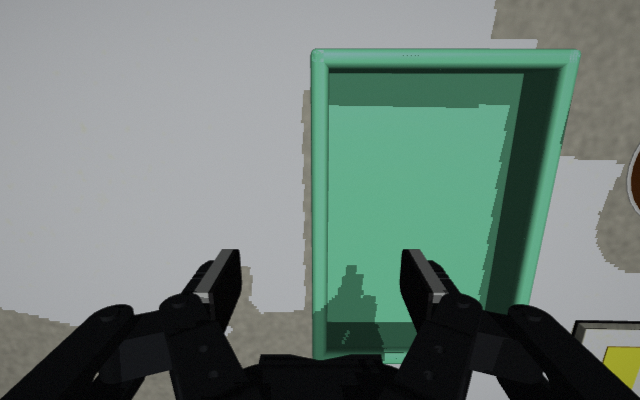

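Images and contact agree: the real fingertips sit about 31 mm higher than the quoted TCP geometry says. I'll use that offset from here on: pad centre ≈ TCP z + 0.033, and shut tips ≈ TCP + 0.014.

Call:
carry_out(
  steps=[
    [[0,0,-0.03,0,1],[0,0,-0.05,0,1],[0,0,-0.06,0,1],[0,0,-0.067,0,1],[0,0,-0.067,0,1]],
  ],
)

```text
time: 6.92
eef_pos: [0.4715, -0.294, 0.0013]
ee_rot: [-180.0, 0.0, 1.0]
force: [0.5, 0.1, 0.1]
width: 0.0851
```

Call:
carry_out(
  steps=[
    [[0,0,0,0,-1],[0,0,0,0,-1],[0,0,0,0,-1],[0,0,0,0,-1],[0,0,0,0,-1]],
  ],
)

```text
time: 7.55
eef_pos: [0.4716, -0.2942, 0.0019]
ee_rot: [180.0, -0.0, 1.0]
force: [-0.7, 0.1, 2.0]
width: 0.009
```

Call:
carry_out(
  steps=[
    [[0,0,0,0,-1],[0,0,0,0,-1]],
  ],
)

```text
time: 7.8
eef_pos: [0.4716, -0.2942, 0.0019]
ee_rot: [180.0, -0.0, 1.0]
force: [-1.8, -0.4, 4.2]
width: 0.0091
```

Call:
carry_out(
  steps=[
    [[0,0.03,0,0,-1],[0,0.075,0,0,-1],[0,0.12,0,0,-1],[0,0.165,0,0,-1],[0,0.21,0,0,-1]],
  ],
)

```text
time: 8.43
eef_pos: [0.4722, -0.0833, 0.0018]
ee_rot: [179.9, -0.1, 1.0]
force: [0.3, -2.7, 0.2]
width: 0.0091
```

Call:
carry_out(
  steps=[
    [[0,0.045,0,0,-1],[0,0.09,0,0,-1],[0,0.135,0,-1.5,-1],[0.0,0.18,0,-3,-1],[0.0,0.22,0,-5,-1]],
  ],
)

```text
time: 9.05
eef_pos: [0.4721, 0.1372, 0.0019]
ee_rot: [180.0, -0.1, -4.0]
force: [0.3, -2.3, 1.6]
width: 0.0093
```

Call:
carry_out(
  steps=[
    [[0.005,0.03,0,-1.8,-1],[0.015,0.049,0,-1.8,-1],[0.025,0.049,0,-1.8,-1],[0.031,0.049,0,-1.8,-1],[0.031,0.049,0,-1.8,-1]],
  ],
)

```text
time: 9.68
eef_pos: [0.5022, 0.1854, 0.0018]
ee_rot: [-180.0, 0.1, -5.8]
force: [-3.9, 1.3, 4.6]
width: 0.0089
```

```bash
python3 - <<'E'
from h import *
o=arm.get_obs(); print(o['eef_pos'],o['ee_rot'],o['width'],o['force'],o['time'])
im,i=snap('wrist','w4.png'); sc,j=snap('scene','sc4.png')
a=sc[160:290,290:430]; cv2.imwrite('pics/c4.png',np.hstack([cv2.resize(a,None,fx=2.8,fy=2.8,interpolation=cv2.INTER_CUBIC),cv2.resize(im,(400,364))]))
ps=[(n,X,proj(i,X).round().tolist(),proj(j,X).round().tolist()) for n,X in (('bar',[.66,.167,.285]),('traytgt',[.5685,.1763,.033]),('lip',[.601,.173,.117]))]
for p in ps: print(p)
E
```

```text
[0.50216876 0.18541723 0.00184465] [-1.79950688e+02  1.05769260e-01 -5.76273722e+00] 0.00893578763859252 [-3.942294    1.29459501  4.5576423 ] 9.675
('bar', [0.66, 0.167, 0.285], [-196.0, -158.0], [379.0, 203.0])
('traytgt', [0.5685, 0.1763, 0.033], [474.0, 282.0], [380.0, 226.0])
('lip', [0.601, 0.173, 0.117], [855.0, 525.0], [380.0, 219.0])
```

View pics/c4.png

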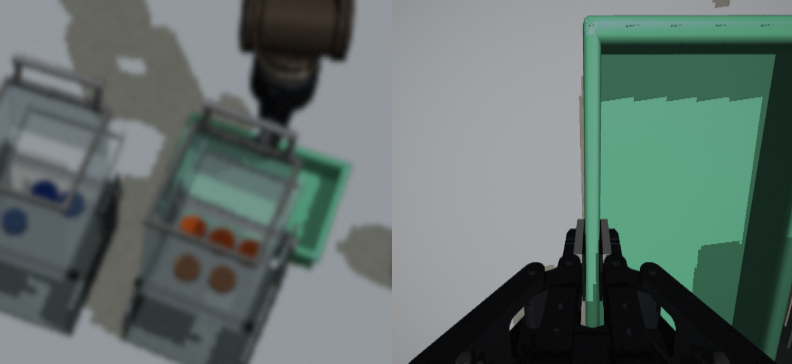

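The tray is gripped by its front rim and stands in front of the orange hopper (left panel, around (270,190)). Next: release, rise, move over the bar.

Call:
carry_out(
  steps=[
    [[0,0,0,0,0],[0,0,0,0,0.6],[0,0,0,0,1],[0,0,0,0,1],[0,0,0.04,0,1]],
  ],
)

```text
time: 10.4
eef_pos: [0.4994, 0.1843, 0.0385]
ee_rot: [179.9, 0.5, -5.8]
force: [0.6, 0.3, 0.2]
width: 0.0848
```

Call:
carry_out(
  steps=[
    [[0,0,0.06,0,1],[0,0,0.12,0,1],[0,0,0.18,0,1],[0,0,0.24,0,1],[0,0,0.28,0,1]],
  ],
)

```text
time: 11.02
eef_pos: [0.5031, 0.1851, 0.3254]
ee_rot: [-179.9, -0.3, -5.8]
force: [-0.5, 0.5, -1.2]
width: 0.0854
```

```bash
python3 - <<'E'
from h import *
o=arm.get_obs(); print(o['eef_pos'],o['ee_rot'],o['width'],o['time'])
im,i=snap('wrist','w5.png')
m=cv2.inRange(cv2.cvtColor(im,cv2.COLOR_BGR2HSV),(65,60,50),(95,255,255))
c=max(cv2.findContours(m,cv2.RETR_EXTERNAL,cv2.CHAIN_APPROX_NONE)[0],key=cv2.contourArea)
P=np.array([onz(i,u,v,.033)[:2] for u,v in c[:,0]],np.float32); print(cv2.boundingRect(c),cv2.minAreaRect(P),P.min(0))
for s in(-.05,.05): print(proj(i,[.66+.101*s,.167+.995*s,.285]))
E
```

```text
[0.50306972 0.1850743  0.32537299] [-179.93151736   -0.25663761   -5.76082536] 0.08540332354935423 11.025
(315, 78, 111, 148) ((0.5689360499382019, 0.17611166834831238), (0.20160993933677673, 0.14248888194561005), 84.15274810791016) [0.4890509  0.07029618]
[550.25099193 290.22172587]
[583.88850371 142.46367701]
```

View pics/w5.png

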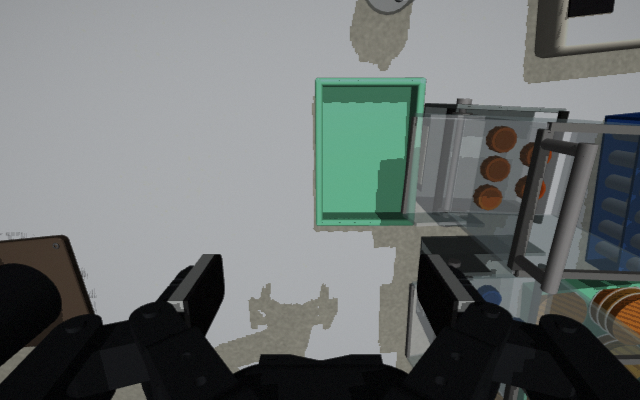

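Tray at (0.569,0.176), yaw −5.9°, as planned. The bar at (550,288)–(584,142) matches my estimate exactly. I'll go over it and grip it.

Call:
carry_out(
  steps=[
    [[0.05,-0.006,0,0,1],[0.1,-0.012,0,0,1],[0.14,-0.016,0,0,1],[0.157,-0.018,0,0,1],[0.157,-0.018,0,0,1]],
  ],
)

```text
time: 11.7
eef_pos: [0.6601, 0.1665, 0.32]
ee_rot: [180.0, 0.1, -5.8]
force: [-0.3, -0.4, 0.5]
width: 0.0855
```

Call:
carry_out(
  steps=[
    [[0,0,-0.03,0,1],[0,0,-0.055,0,1],[0,0,-0.07,0,1],[0,0,-0.07,0,1]],
  ],
)

```text
time: 12.2
eef_pos: [0.6584, 0.1671, 0.2501]
ee_rot: [180.0, 0.2, -5.7]
force: [-0.1, 0.5, 0.2]
width: 0.0855
```

Call:
carry_out(
  steps=[
    [[0,0,0,0,0.4],[0,0,0,0,0],[0,0,0,0,-0.4],[0,0,0,0,-0.58],[0,0,0,0,-0.58]],
  ],
  newtons=20,
)

```text
time: 12.82
eef_pos: [0.6596, 0.167, 0.2516]
ee_rot: [-180.0, -0.0, -5.8]
force: [0.4, -0.0, 0.7]
width: 0.0181
```

Call:
carry_out(
  steps=[
    [[0,0,0,0,-0.7],[0,0,0,0,-1],[0,0,0,0,-1],[0,0,0,0,-1],[0,0,0,0,-1]],
  ],
)

```text
time: 13.45
eef_pos: [0.6596, 0.167, 0.2515]
ee_rot: [-180.0, -0.0, -5.8]
force: [-0.3, 0.3, -0.3]
width: 0.0094
```

Call:
carry_out(
  steps=[
    [[-0.0113,0.0011,-0.0003,0,-0.7],[-0.0226,0.0023,-0.0014,0,-0.7],[-0.0338,0.0034,-0.0031,0,-0.7],[-0.045,0.0046,-0.0054,0,-0.7],[-0.0558,0.0057,-0.0085,0,-0.7]],
  ],
)

```text
time: 14.08
eef_pos: [0.6028, 0.1728, 0.243]
ee_rot: [180.0, -0.0, -5.8]
force: [1.2, -0.9, 0.5]
width: 0.0131
```

Call:
carry_out(
  steps=[
    [[-0.0107,0.0011,-0.0037,0,-0.7],[-0.0213,0.0022,-0.008,0,-0.7],[-0.0314,0.0032,-0.0129,0,-0.7],[-0.0414,0.0042,-0.0185,0,-0.7],[-0.0509,0.0052,-0.0247,0,-0.7]],
  ],
)

```text
time: 14.7
eef_pos: [0.552, 0.1779, 0.2178]
ee_rot: [180.0, 0.0, -5.8]
force: [0.2, 0.4, 0.9]
width: 0.0127
```

Call:
carry_out(
  steps=[
    [[-0.0092,0.0009,-0.0067,0,-0.7],[-0.0179,0.0018,-0.014,0,-0.7],[-0.0262,0.0027,-0.0217,0,-0.7],[-0.034,0.0035,-0.03,0,-0.7],[-0.0437,0.0044,-0.0417,0,-0.7]],
  ],
)

```text
time: 15.32
eef_pos: [0.5106, 0.1822, 0.1768]
ee_rot: [-180.0, -0.3, -5.8]
force: [17.7, -2.7, 7.5]
width: 0.0128
```

Call:
carry_out(
  steps=[
    [[0,0,0,0,-0.7],[0,0,0,0,-0.7],[0,0,0,0,-0.7],[0,0,0,0,-0.7],[0,0,0,0,-0.7]],
  ],
)

```text
time: 15.95
eef_pos: [0.5109, 0.1821, 0.1764]
ee_rot: [-180.0, -0.3, -5.8]
force: [6.9, 0.4, -3.1]
width: 0.0131
```

Call:
carry_out(
  steps=[
    [[0,0,0,0,-0.7],[0,0,0,0,-0.7],[0,0,0,0,-0.7],[0,0,0,0,-0.7],[0,0,0,0,-0.7]],
  ],
)

```text
time: 16.58
eef_pos: [0.5109, 0.1821, 0.1764]
ee_rot: [-180.0, -0.3, -5.8]
force: [6.4, -0.1, -2.8]
width: 0.0123
```

```bash
python3 - <<'E'
from h import *
o=arm.get_obs(); print(o['eef_pos'],o['force'],o['time'])
c0,a0=np.array([.5689,.1761]),np.radians(-5.85)
R=np.array([[np.cos(a0),-np.sin(a0)],[np.sin(a0),np.cos(a0)]])
for n in('scene','side','wrist'):
    im,i=snap(n,n+'6.png')
    m=cv2.inRange(cv2.cvtColor(im,cv2.COLOR_BGR2HSV),(3,130,60),(18,255,255))
    k,_,st,ce=cv2.connectedComponentsWithStats(m)
    for s,c in zip(st[1:],ce[1:]):
        if s[4]<8: continue
        p=onz(i,*c,.012)[:2]; q=R.T@(p-c0)
        if np.abs(q).max()<.25: print(n,s[4],c.round(),'tray frame',q.round(3))
E
```

```text
[0.51090503 0.18212554 0.17639157] [ 6.40043172 -0.08889409 -2.79876967] 16.575
scene 38 [403. 221.] tray frame [-0.062  0.065]
side 10 [252. 205.] tray frame [-0.041  0.085]
side 109 [268. 213.] tray frame [-0.021 -0.004]
wrist 510 [323. 108.] tray frame [-0.054  0.065]
wrist 223 [368. 170.] tray frame [-0.009  0.005]
wrist 36 [343. 177.] tray frame [-0.034 -0.002]
wrist 651 [366. 192.] tray frame [-0.01  -0.018]
wrist 63 [341. 220.] tray frame [-0.035 -0.047]
```

Call:
carry_out(
  steps=[
    [[0.0097,-0.001,0.0117,0,-0.7],[0.0175,-0.0018,0.02,0,-0.7],[0.0258,-0.0026,0.0277,0,-0.7],[0.0345,-0.0035,0.035,0,-0.7],[0.0437,-0.0044,0.0417,0,-0.7]],
  ],
)

```text
time: 17.35
eef_pos: [0.5536, 0.1778, 0.219]
ee_rot: [-180.0, -0.0, -5.8]
force: [-0.2, 0.6, -0.5]
width: 0.0125
```

Call:
carry_out(
  steps=[
    [[0.0096,-0.001,0.0062,0,-0.7],[0.0195,-0.002,0.0118,0,-0.7],[0.0297,-0.003,0.0167,0,-0.7],[0.0402,-0.0041,0.021,0,-0.7],[0.0509,-0.0052,0.0247,0,-0.7]],
  ],
)

```text
time: 17.98
eef_pos: [0.6045, 0.1725, 0.2432]
ee_rot: [180.0, -0.0, -5.8]
force: [0.5, -0.8, 0.5]
width: 0.013
```

Call:
carry_out(
  steps=[
    [[0.0073,-0.0007,0.0021,0,-0.7],[0.0145,-0.0015,0.0039,0,-0.7],[0.022,-0.0022,0.0054,0,-0.7],[0.0276,-0.0028,0.0064,0,-0.7],[0.0332,-0.0034,0.0071,0,-0.7]],
  ],
)

```text
time: 18.6
eef_pos: [0.6372, 0.1692, 0.2501]
ee_rot: [180.0, 0.0, -5.8]
force: [0.7, -0.7, -0.4]
width: 0.013
```

Call:
carry_out(
  steps=[
    [[0.0037,-0.0004,0.0004,0,-0.7],[0.0075,-0.0008,0.0008,0,-0.7],[0.0112,-0.0011,0.0011,0,-0.7],[0.0141,-0.0014,0.0012,0,-0.7],[0.0169,-0.0017,0.0013,0,-0.7]],
  ],
)

```text
time: 19.23
eef_pos: [0.654, 0.1676, 0.2514]
ee_rot: [180.0, 0.0, -5.8]
force: [1.5, -1.3, -0.3]
width: 0.0128
```

Call:
carry_out(
  steps=[
    [[0.0019,-0.0002,0.0001,0,-0.7],[0.0038,-0.0004,0.0001,0,-0.7],[0.0057,-0.0006,0.0001,0,-0.7],[0.0065,-0.0007,0.0001,0,-0.7],[0.0065,-0.0007,0.0001,0,-0.7]],
  ],
)

```text
time: 19.85
eef_pos: [0.6602, 0.167, 0.2515]
ee_rot: [-180.0, 0.0, -5.8]
force: [-0.3, -0.1, 0.3]
width: 0.013
```

I'll nudge back gently to confirm it's against its shut stop.

Call:
carry_out(
  steps=[
    [[0.001,0,0,0,-0.7],[0.002,0,0,0,-0.7],[0.003,-0.0003,0,0,-0.7],[0.003,-0.0003,0,0,-0.7]],
  ],
)

```text
time: 20.35
eef_pos: [0.6609, 0.167, 0.2514]
ee_rot: [180.0, 0.4, -5.8]
force: [-9.4, -0.3, 3.5]
width: 0.0125
```

Call:
carry_out(
  steps=[
    [[-0.003,0,0,0,-0.6],[-0.003,0,0,0,-0.3],[-0.003,0,0,0,0],[-0.003,0,0,0,0.5],[-0.003,0,0,0,1]],
  ],
)

```text
time: 20.98
eef_pos: [0.6604, 0.1666, 0.2515]
ee_rot: [-180.0, -0.0, -5.8]
force: [-0.4, -0.6, -0.6]
width: 0.0765
```

Call:
carry_out(
  steps=[
    [[0,0,0,0,1],[0,0,0,0,1],[0,0,0.04,0,1],[0,0,0.08,0,1],[0,0,0.08,0,1]],
  ],
)

```text
time: 21.6
eef_pos: [0.662, 0.1668, 0.3373]
ee_rot: [-179.9, -0.5, -5.8]
force: [-0.9, -1.3, 0.8]
width: 0.0855
```

Call:
carry_out(
  steps=[
    [[-0.06,0.006,0,0,1],[-0.12,0.012,0,0,1],[-0.17,0.018,0,0,1],[-0.19,0.018,0,0,1],[-0.19,0.018,0,0,1]],
  ],
)

```text
time: 22.22
eef_pos: [0.4691, 0.1848, 0.3309]
ee_rot: [180.0, 0.0, -5.7]
force: [-0.2, -0.4, -1.3]
width: 0.0853
```

```bash
python3 - <<'E'
from h import *
o=arm.get_obs(); print(o['eef_pos'],o['force'],o['time'])
ims={}
for n in('scene','side','wrist'):
    im,i=snap(n,n+'7.png'); ims[n]=im
    if n!='wrist': continue
    hs=cv2.cvtColor(im,cv2.COLOR_BGR2HSV)
    m=cv2.inRange(hs,(65,60,50),(95,255,255)); c=max(cv2.findContours(m,cv2.RETR_EXTERNAL,cv2.CHAIN_APPROX_NONE)[0],key=cv2.contourArea)
    print(cv2.minAreaRect(np.array([onz(i,u,v,.033)[:2] for u,v in c[:,0]],np.float32)))
    m=cv2.inRange(hs,(3,130,40),(18,255,255)); k,_,st,ce=cv2.connectedComponentsWithStats(m)
    print([(int(s[4]),c.round().tolist()) for s,c in zip(st[1:],ce[1:]) if s[4]>20])
    for s in(-.05,.05): print(proj(i,[.66+.101*s,.167+.995*s,.285]))
r=lambda a,w,h:cv2.resize(a,(w,h),interpolation=cv2.INTER_CUBIC)
cv2.imwrite('pics/f.png',np.vstack([np.hstack([r(ims['scene'][165:295,270:430],400,300),r(ims['side'][125:245,220:380],400,300)]),np.hstack([r(ims['wrist'],480,300),np.zeros((300,320,3),np.uint8)])]))
E
```

```text
[0.46909505 0.18475719 0.33087612] [-0.24092131 -0.41062129 -1.30956252] 22.225
((0.5691033601760864, 0.17644670605659485), (0.2024499624967575, 0.1428600400686264), 84.2519302368164)
[(221, [353.0, 104.0]), (324, [382.0, 141.0]), (311, [356.0, 151.0]), (314, [380.0, 162.0]), (289, [355.0, 181.0]), (101, [625.0, 289.0]), (112, [633.0, 294.0]), (33, [637.0, 303.0]), (21, [497.0, 398.0])]
[593.6821939  281.36732729]
[633.13442616 134.97056605]
```

View pics/f.png

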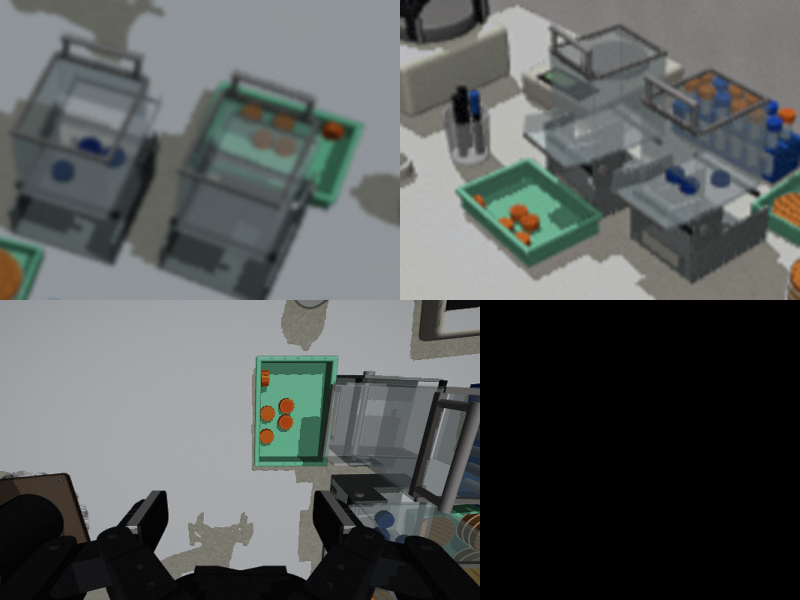

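All five orange caps are in the tray: (353,104), (382,141), (356,151), (380,162) and (355,181) in the full wrist image. The orange hopper is empty and shut, the bar is back at its original place, and the blue hopper is still shut. The tray has not moved and the arm is clear, so I'm handing in.

```bash
python3 -c "
from bench import arm
print(arm.sign_off())"
```

```text
the job is handed in; nothing more can be done
None
```

The job is done and handed in at about 22 s of the 67 s allowed. All five orange caps are in the tray, and the tray is standing under the orange hopper's mouth.

- **Moves:** I slid the tray into place by its rim. I pulled the orange hopper to its stop with the gripper loosely around the bar and waited more than a second. Then I guided the hopper slowly back until it met its shut stop (about 9 N on a gentle nudge).
- **Last checks:** The final images show five caps in the tray and the orange hopper empty and shut. The blue hopper is still shut with its caps inside. The tray is within 1 mm of where I set it, at (0.569, 0.176) and yaw about −5.8°. I did not measure the bystanders, but nothing I did went near them.
- **What disagreed:** The first rim grasp missed. The fingertips sit about 31 mm farther back than the tool description says. Two camera views and a contact probe agreed on this. The probe pressed the shut fingertips on the tray rim with up to about 30 N, and the tray did not shift. I corrected for the offset, and both later grasps held the first time.

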